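# Open the tag holder and draw its spindle to release the spent roll

### The arm

A 6-joint arm with a two-finger parallel gripper is mounted at the origin on the work surface; the furniture and walls round the work are solid. World frame = base frame: x ahead of the robot, y to its left, z up, the work surface at z = 0. Lengths are in mm, angles in degrees, forces in N, time in s.
With the tool pointing down it reaches from about 350 to 925 mm from the base axis. Payload 6.4 kg.
Tool frame: the origin (TCP) lies midway between the tips of the shut fingers; the grasp point (between the pads) lies env.hold_point_z behind it (env.hold_point_z is the distance from the TCP to the grasp point, in mm); z points along the fingers, y is the line along which they close (so a half turn about z gives the same grasp; the last joint's range is limited). The gripper opens to 85 mm and grips with 20 to 120 N. Pads are 22 mm wide; open, the fingers measure 114 mm over their backs; the gripper's body (76 mm by 85 mm) begins 54 mm behind the grasp point. The pads swing forward as they close: fully open they stand 13 mm farther back than shut.
Start: joints at [54.654, 14.043, 89.255, -0, 76.702, -9.975], TCP at [278.505, 587.324, 231.29] pointing down, gripper open.
Joint ranges: [-179.41, 179.41], [-58.25, 129.5], [7.25, 145.43], [-54.29, 234.29], [11.92, 165.04], [-157.13, 157.13]. Speed limits (degrees/s): [147.25, 147.25, 180, 180, 180, 180].

### API

Orientations are given as [roll, pitch, yaw] about the fixed x, y, z axes, in that order (R = Rz(yaw) Ry(pitch) Rx(roll)).
In Python, from rig import readout, cams, env gives the robot as it stands.
- The arm moves only by the tool jog_arm, never from a script. Its arguments are lists of equal length, an entry for each row: "slide": the shift along the tool's x, y, z in cm, a list of three; "turn": the turn, a rotation vector about the tool's x, y, z in degrees, a list of three; "claw": the finger opening in cm, from 0 to 8.54. In form: {"slide": [[x, y, z], ...], "turn": [[ax, ay, az], ...], "claw": [claw, ...]}. A call has exactly 8 rows; each row is the pose to reach, as a shift and turn from the pose commanded when the call began, along the tool's axes at that moment; what a row does not reach only later rows make up. A row lasts 1/12 s, in which the tool goes at most 41.7 mm and 7.16 degrees, less where a joint would pass 70% of its speed; a pose out of reach is approached as far as the arm can. A call with a gripper value outside its range is refused whole. The fingers move at their own pace and stop on an object; "newtons" is the grip in N (left out, the last holds). Time passes only in rows, so rows that repeat a pose let the fingers close, or fill a call up. It gives the time, the measured TCP pose, the force, the opening and the grip force at its end, in the units of the state.
- readout.read_state(): the state, without advancing time (a new reading comes with each control period).
- cams.grab_frame(name): name is "side" or "top" or "wrist"; returns (picture, depth): 420x560x3 uint8, red, green, blue; 420x560 float32, mm along the optical axis (not along the pixel's ray), 0 where there is no reading.
- cams.get_calibration(name): a dict with "fx", "fy", "cx", "cy" (pixels), "R" (3x3) and "t" (3): a world point X has camera coordinates R X + t. Camera axes: x right, y down, z forward; pixel columns grow to the right and rows downward; lengths in mm; the calibration is good to about 2 mm. A picture is of the moment at which its call begins: read the wrist's pose just before it. get_calibration takes no time and is no camera call; for the wrist camera it gives the pose at the moment of the call.
- env.job_done(): hands the job in; it is judged then, once.
Trained networks look in the newest picture that a camera, given by its name, has taken for a name from the list of things; names that differ only in an ending like _2 or _b are one class to them, and where a whole thing is asked for, a point or a joint stands for the part that bears it (a point fixed in the world has none). Each returns a list of dicts, best first, with "score" (0 to 1); they miss things now and then, are a little off and sometimes report something else, mostly with a low value. They report only what shows in the picture. A call takes as long as a camera call.
- cams.recognise(camera, name): "xy" ([column, row] in pixels, amid what is visible of it).
- cams.place_of(camera, name): "xy" ([column, row] in pixels: a listed point, or the origin of a listed thing).
The state is a dict: "time_s": time; "q": joint angles; "qd": joint speeds; "effort": joint torques, N m; "position": TCP position; "tcp_rot": TCP orientation; "contact_force": force on the tool from outside, world axes, zero at the start; "wrist_torque": the same for the moment, N m; "grip_width": finger opening in mm; "finger_force": force on a finger pad.
Only numpy, scipy, OpenCV 4.12 (cv2) and the standard library are available. Lean on these libraries where they do the work, as an engineer would, in place of code of your own. Each camera call takes 0.05 s, during which the arm holds its last target. There are 200 camera calls.

### The job

The roll in the tag holder is nearly used up: flip the holder's hinged cover back past upright, then draw the spindle straight out by its knob until the old roll drops free into the holder, with the spindle's end well clear of the roll's space but still well inside the guide sleeve. Keep hold of the spindle there and finish still gripping it, so that I can swap the rolls. Do not drag the holder off its spot or pull the spindle right out of its sleeve, and leave the other things on the counter alone.

Things in the scene. Friction and masses are not known exactly. Their poses are not given: they have to be found in the camera images.
- tag_holder: grey metal tag-roll holder, loose, about 1.6 kg: base 104 (x) x 76 (y) x 6 mm, two cheeks 90 mm long, 82 mm high. Origin: on the counter under the middle of the roll's space; x from the front (tear edge, cover tab) to the hinge at the back, y along the spindle towards the knob. Roll's space: y -18 to 18 mm, with rails on its floor; far bore y -30 to -18; guide bore (cheek and sleeve) y 18 to 58
- cover (a joint): angle of the flat cover (93 x 62 x 4 mm, lying on the cheeks, its underside 83 mm up) about its hinge at the back, rad: 0 closed and level, 1.57 upright, stops at 2.1 leaning back. Stiff hinge (about 0.06 N m): the cover stays where it is left
- cover_tab (a point): centre of the thumb tab that juts forwards from the cover's free edge: 26 mm wide (holder y), 7 mm thick, 26 mm long, its centre 13 mm from that edge; clear space below it down to the counter. Pinched across its 26 mm width it can pivot between the fingers as the cover swings
- cover_hinge (a point): point on the hinge axis (which runs along holder y), 106 mm behind the tab's centre and 84.5 mm above the counter
- spindle: loose spindle (0.11 kg): steel rod 12 mm in diameter, 88 mm long, with a black ribbed knob 24 mm in diameter, 40 mm long. Origin: on the axis where rod meets knob; y points along the axis from rod to knob. At the start the knob is within 6 mm of the sleeve's mouth and the rod goes through guide bore, roll and far bore
- spindle_knob (a point): middle of the knob, on the axis (20 mm from the knob's inner face), the place to grip; about 50 mm above the counter
- spindle_tip (a point): far end of the rod, on the axis, 108 mm from spindle_knob; about y -28 mm in the holder's frame when home, so it leaves the roll's space after some 46 mm of pull and would leave the sleeve after some 86 mm
- old_roll: nearly spent roll of tags hanging on the spindle between the cheeks: 50 mm in diameter, 28 mm wide, hole 25 mm. Origin at its centre, y along its axis; the centre is about 43 mm above the counter while it hangs and about 33 mm once it lies on the rails
- sleeve_mouth (a point): middle of the outer end of the guide sleeve (steel tube, 26 mm outside), at holder x 0, y 58, z 50 mm; all bores are 13 mm wide and lie on this axis, along holder y
- new_roll: full pink tag roll lying flat on the counter on the holder's -y side, 67 mm in diameter, 28 mm high, origin under its centre; bystander
- ticket_pad: pad of job tickets lying on the counter, 140 x 100 x 12 mm, origin under its centre; bystander
- pen_1: ball pen lying on the counter, 139 mm long, 9 mm thick; bystander
- marker: garment marker lying on the counter, 139 mm long, 18 mm thick; bystander
- thread_spool_1: spool of thread standing behind the holder, 29 mm across, 46 mm high; bystander

How it is judged:
By the outcome, as a careful person would: the job done as asked, in the order asked, and still so for the second after the job is handed in, while the arm keeps its last pose, push and grip.
It also fails if it takes over 48 s, if anything falls off the work surface, if the arm or the gripper's body presses on something with over 40 N, if the wrist force passes 120 N, or if a joint passes its speed limit or range.

## Working session

There is one attempt and no reset: what is moved stays moved. The work goes in short steps, Python scripts to look and compute and a tool call to move; the robot and the scene stay as the last step left them, time stands still between calls to the robot, and variables do not carry over. Pictures are saved under pics/ and viewed, at most 10 in all, crops included, and the job is handed in when it is done.

Besides the shell and the picture viewer there is one more tool, called after ">>>" as a command line: name --argument value ..., lists and objects as JSON in quotes. jog_arm: Moves the arm, as the interface text tells. Its arguments: {"type":"object","properties":{"slide":{"type":"array","items":{"type":"array","items":{"type":"number"}}},"turn":{"type":"array","items":{"type":"array","items":{"type":"number"}}},"claw":{"type":"array","items":{"type":"number"}},"newtons":{"type":"number"}},"required":["slide","turn","claw"]}

```bash
mkdir -p pics; ls; cat > h.py <<'E'
import numpy as np,cv2
from rig import readout,cams,env
def px(cal,xy,d):
    p=np.array([(xy[0]-cal['cx'])/cal['fx']*d,(xy[1]-cal['cy'])/cal['fy']*d,d])
    return np.array(cal['R']).T@(p-np.array(cal['t']))
def dep(D,xy,r=2):
    c,w=int(round(xy[0])),int(round(xy[1])); a=D[max(w-r,0):w+r+1,max(c-r,0):c+r+1]; a=a[a>0]
    return float(np.median(a)) if a.size else 0
def atz(cal,xy,z):
    R=np.array(cal['R']);C=-R.T@np.array(cal['t'])
    v=R.T@np.array([(xy[0]-cal['cx'])/cal['fx'],(xy[1]-cal['cy'])/cal['fy'],1])
    return C+v*(z-C[2])/v[2]
E
python3 - <<'E'
from h import *
print(env.hold_point_z)
for n in ['top','side']:
    I,D=cams.grab_frame(n);cal=cams.get_calibration(n)
    cv2.imwrite(f'pics/{n}0.png',I[:,:,::-1]);np.save(f'pics/{n}D.npy',D)
    for k,z in [('tag_holder',0),('cover_tab',84.5),('cover_hinge',84.5),('spindle_knob',50),('sleeve_mouth',50),('spindle_tip',50),('new_roll',0),('thread_spool_1',0)]:
        for r in cams.place_of(n,k)[:1]:
            xy=r['xy'];print(n,k,np.round(xy),round(r['score'],2),'atz',np.round(atz(cal,xy,z)),'depth',np.round(px(cal,xy,dep(D,xy))))
print(readout.read_state())
E
```

```text
pics
18.700000000000003
top tag_holder [174. 251.] 0.65 atz [428. 256.   0.] depth [428. 255.   5.]
top cover_tab [292. 217.] 0.67 atz [474.  41.  84.] depth [473.  41.  92.]
top cover_hinge [281. 155.] 0.7 atz [586.  57.  84.] depth [611.  55.   0.]
top spindle_knob [240. 192.] 0.78 atz [527. 131.  50.] depth [524. 131.  61.]
top sleeve_mouth [252. 190.] 0.97 atz [532. 110.  50.] depth [529. 110.  61.]
top new_roll [340. 192.] 0.86 atz [537. -55.   0.] depth [537. -55.   1.]
side new_roll [342. 269.] 0.37 atz [353. 127.   0.] depth [348. 142.  11.]
{'time_s': 0.9, 'q': array([ 5.46547623e+01,  1.40412712e+01,  8.92526071e+01, -1.43842504e-04,
        7.67030257e+01, -9.97708298e+00]), 'qd': array([ 0.12872499, -0.03571427,  0.00959971,  0.01296556, -0.09536384,
       -0.01828848]), 'effort': array([ 5.66064136e-04, -4.29506886e+01, -3.26436496e+01, -1.38076330e-04,
        3.55146367e-04, -3.44225001e-06]), 'position': array([278.51263163, 587.33931738, 231.33767032]), 'tcp_rot': array([1.79996975e+02, 6.74259388e-04, 1.54631878e+02]), 'contact_force': array([ 0.94410312, -0.82137942,  0.00943374]), 'wrist_torque': array([0.01780989, 0.01693795, 0.00251598]), 'finger_force': 0.0, 'grip_width': 85.42806242176702}
```

View pics/top0.png

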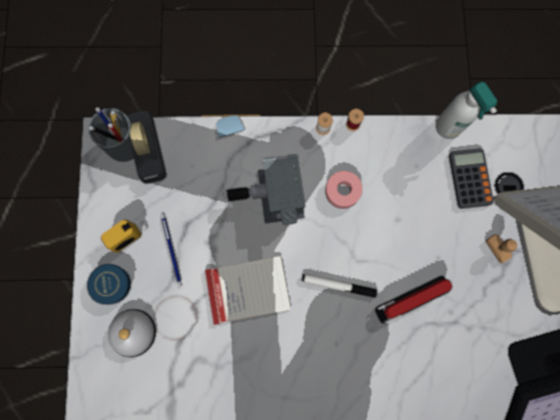

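View pics/side0.png

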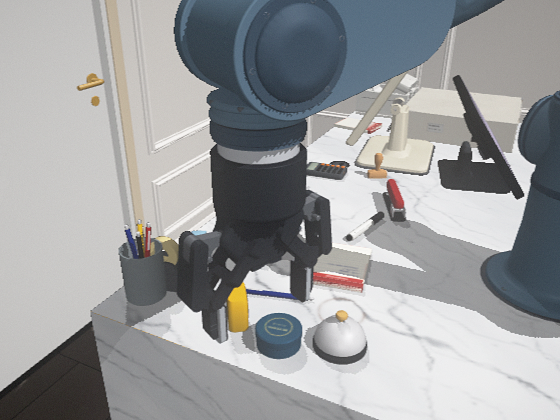

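The top view shows the holder around (283,190), its tab at (292,217) and its knob at (240,192). The side view is blocked by the arm. I'll fit the cover rectangle for the yaw and prepare the first move.

```bash
cat >> h.py <<'E'
from scipy.spatial.transform import Rotation as Ro
def move(p,rpy,s=None):
    s=s or readout.read_state()
    R0=Ro.from_euler('xyz',s['tcp_rot'],degrees=True)
    d=R0.inv().apply(np.array(p)-s['position'])/10
    return np.round(d,2),np.round((R0.inv()*Ro.from_euler('xyz',rpy,degrees=True)).as_rotvec(degrees=True),1)
def cloud(D,cal):
    v,u=np.mgrid[:D.shape[0],:D.shape[1]]
    P=np.stack([(u-cal['cx'])/cal['fx']*D,(v-cal['cy'])/cal['fy']*D,D],-1)
    P=(P-np.array(cal['t']))@np.array(cal['R']);P[D<=0]=np.nan;return P
E
python3 - <<'E'
from h import *
P=cloud(np.load('pics/topD.npy'),cams.get_calibration('top')).reshape(-1,3)
box=(abs(P[:,0]-530)<110)&(abs(P[:,1]-70)<110)
for lo,hi in [(78,100),(40,72)]:
    Q=P[box&(P[:,2]>lo)&(P[:,2]<hi)]
    print(len(Q),np.median(Q[:,2]),Q.min(0).round(),Q.max(0).round(),cv2.minAreaRect(Q[:,:2].astype(np.float32)))
    if lo==40: K=Q[Q[:,1]>100]; v=cv2.fitLine(K[:,:2].astype(np.float32),cv2.DIST_HUBER,0,.01,.01).ravel(); print(len(K),v,np.degrees(np.arctan2(-v[0],v[1])),K[:,1].max())
print(move([473,41,230],[180,0,188]))
E
```

```text
2158 89.84269920751078 [462.  18.  82.] [587.  89.  96.] ((523.0443115234375, 51.51233673095703), (123.51058959960938, 62.48998260498047), 6.8901286125183105)
570 59.436126373736194 [487.  18.  41.] [546. 154.  71.] ((517.5233154296875, 84.61965942382812), (141.16958618164062, 52.81303405761719), 72.42132568359375)
386 [ 1.4620526e-01 -9.8925430e-01  5.2318835e+02  1.2697054e+02] -171.59293 154.02378453259928
(array([-40.98, -41.03,   0.13]), array([  0. ,   0. , -33.4]))
```

>>> jog_arm --slide '[[-41, -41, 0], [-41, -41, 0], [-41, -41, 0], [-41, -41, 0], [-41, -41, 0], [-41, -41, 0], [-41, -41, 0], [-41, -41, 0]]' --turn '[[0, 0, -33], [0, 0, -33], [0, 0, -33], [0, 0, -33], [0, 0, -33], [0, 0, -33], [0, 0, -33], [0, 0, -33]]' --claw '[8, 8, 8, 8, 8, 8, 8, 8]'

```text
time_s: 1.57
position: [389.3, 275.9, 231.6]
tcp_rot: [180.0, 0.0, -172.3]
contact_force: [1.3, 0.9, 0.4]
grip_width: 79.6
finger_force: 0.0
```

```bash
python3 - <<'E'
from h import *
s=readout.read_state();print(s['position'],s['tcp_rot'],s['time_s']);print(move([473,43,230],[180,0,187.5]))
E
```

```text
[389.25509854 275.89656196 231.59260111] [ 1.79990375e+02  4.81269623e-02 -1.72336326e+02] 1.5667
(array([ -5.19, -24.2 ,   0.16]), array([0. , 0. , 0.2]))
```

>>> jog_arm --slide '[[-5.2, -24.2, 0], [-5.2, -24.2, 0], [-5.2, -24.2, 0], [-5.2, -24.2, 0], [-5.2, -24.2, 0], [-5.2, -24.2, 0], [-5.2, -24.2, 0], [-5.2, -24.2, 0]]' --turn '[[0, 0, 0], [0, 0, 0], [0, 0, 0], [0, 0, 0], [0, 0, 0], [0, 0, 0], [0, 0, 0], [0, 0, 0]]' --claw '[5, 5, 5, 5, 5, 5, 5, 5]'

```text
time_s: 2.23
position: [473.2, 42.9, 231.5]
tcp_rot: [180.0, 0.0, -172.6]
contact_force: [0.0, 0.6, -0.6]
grip_width: 50.0
finger_force: 0.0
```

```bash
python3 - <<'E'
from h import *
s=readout.read_state();print(s['position'],s['tcp_rot'],s['time_s'])
n='wrist'
I,D=cams.grab_frame(n);cal=cams.get_calibration(n)
cv2.imwrite(f'pics/{n}1.png',I[:,:,::-1])
I2,D2=cams.grab_frame('side');cv2.imwrite('pics/side1.png',I2[:,:,::-1])
for c in ['wrist','side']:
  ca=cams.get_calibration(c);DD=D if c=='wrist' else D2
  for k,z in [('cover_tab',84.5),('cover_hinge',84.5),('spindle_knob',50),('sleeve_mouth',50),('tag_holder',0)]:
    for r in cams.place_of(c,k)[:1]:
        xy=r['xy'];print(c,k,np.round(xy),round(r['score'],2),'atz',np.round(atz(ca,xy,z)),'depth',np.round(px(ca,xy,dep(DD,xy))))
P=cloud(D,cal).reshape(-1,3)
box=(abs(P[:,0]-530)<110)&(abs(P[:,1]-70)<110)
Q=P[box&(P[:,2]>80)&(P[:,2]<93)]
print(len(Q),np.median(Q[:,2]),Q.min(0).round(),Q.max(0).round(),cv2.minAreaRect(Q[:,:2].astype(np.float32)))
np.save('pics/Q.npy',Q);np.save('pics/P.npy',P)
E
```

```text
[473.2340186   42.92441435 231.48787408] [ 1.79990312e+02  9.66723977e-03 -1.72604129e+02] 2.2333
wrist cover_tab [281. 203.] 0.87 atz [476.  47.  84.] depth [474.  46.  93.]
wrist cover_hinge [280. 294.] 0.83 atz [580.  60.  84.] depth [578.  59.  88.]
wrist spindle_knob [350. 243.] 0.75 atz [522. 136.  50.] depth [519. 133.  59.]
wrist sleeve_mouth [329. 245.] 0.7 atz [528. 111.  50.] depth [523. 108.  62.]
wrist tag_holder [280. 229.] 0.79 atz [533.  53.   0.] depth [501.  49.  91.]
side cover_tab [301. 199.] 0.84 atz [480.  39.  84.] depth [473.  56.  93.]
side cover_hinge [256. 194.] 0.91 atz [576.  60.  84.] depth [572.  67.  88.]
side spindle_knob [260. 230.] 0.57 atz [524. 139.  50.] depth [516. 152.  58.]
side sleeve_mouth [266. 220.] 0.63 atz [532.  98.  50.] depth [524. 112.  58.]
side tag_holder [275. 228.] 0.64 atz [541.  39.   0.] depth [520.  80.  26.]
5283 89.94005373568862 [461.  18.  85.] [587.  91.  93.] ((523.6746215820312, 52.996055603027344), (123.86831665039062, 62.535789489746094), 6.858083248138428)
```

View pics/wrist1.png

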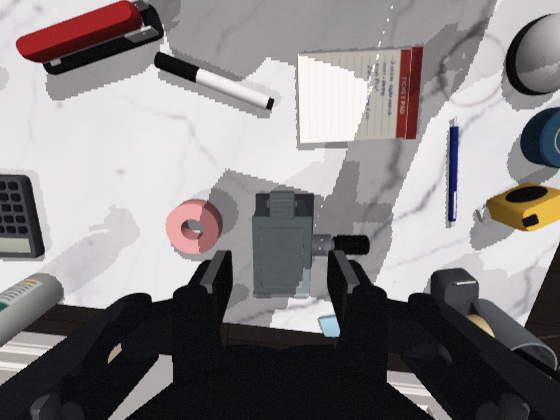

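The wrist view shows the cover seen from above, with the tab at (281,203), the hinge at (280,294) and the knob at (350,243). All sources agree that the tab centre is at (475,47,85), the hinge at (580,60) and the yaw is 6.9°. I'll now descend to straddle the tab.

>>> jog_arm --slide '[[0.3, 0.4, 3], [0.3, 0.4, 6], [0.3, 0.4, 9], [0.3, 0.4, 12], [0.3, 0.4, 14], [0.3, 0.4, 15.9], [0.3, 0.4, 15.9], [0.3, 0.4, 15.9]]' --turn '[[0, 0, 0.5], [0, 0, 0.5], [0, 0, 0.5], [0, 0, 0.5], [0, 0, 0.5], [0, 0, 0.5], [0, 0, 0.5], [0, 0, 0.5]]' --claw '[5, 5, 5, 5, 5, 5, 5, 5]'

```text
time_s: 3.5
position: [468.6, 48.4, 71.8]
tcp_rot: [180.0, -0.1, -172.9]
contact_force: [0.0, 0.2, 0.8]
grip_width: 49.7
finger_force: 0.0
```

>>> jog_arm --slide '[[0, 0, 0], [0, 0, 0], [0, 0, 0], [0, 0, 0], [0, 0, 0], [0, 0, 0], [0, 0, 0], [0, 0, 0]]' --turn '[[0, 0, 0], [0, 0, 0], [0, 0, 0], [0, 0, 0], [0, 0, 0], [0, 0, 0], [0, 0, 0], [0, 0, 0]]' --claw '[3.2, 2.9, 2.7, 2.4, 2.2, 2, 2, 2]' --newtons 20

```text
time_s: 4.17
position: [470.2, 47.1, 73.8]
tcp_rot: [-179.8, 0.1, -172.9]
contact_force: [-0.9, -5.8, 0.1]
grip_width: 25.6
finger_force: 20.9
```

```bash
cat > arc.py <<'E'
from h import *
import sys
a0,a1,k=map(float,sys.argv[1:4]); yaw=np.radians(6.9); H=np.array([580.3,59.8,84.5]); ex=np.array([np.cos(yaw),np.sin(yaw),0]); ez=np.array([0,0,1.])
def pose(a):
    b=k*a; z=np.sin(b)*ex-np.cos(b)*ez; y=np.array([-np.sin(yaw),np.cos(yaw),0])
    return H+111*(-np.cos(a)*ex+np.sin(a)*ez)+13*z, np.stack([np.cross(y,z),y,z],1)
p0,R0=pose(np.radians(a0)); s=readout.read_state(); print(s['position']-p0,s['tcp_rot'],s['contact_force'],s['grip_width'])
for a in np.linspace(a0,a1,9)[1:]:
    p,R=pose(np.radians(a)); print(np.round(R0.T@(p-p0)/10,2).tolist(), round(-k*(a-a0),1))
E
python3 arc.py 0 35 0.5; python3 arc.py 35 75 .5; python3 arc.py 75 112 .5
```

```text
[0.13158502 0.66951005 2.34507787] [-1.79846207e+02  1.21735968e-01 -1.72886455e+02] [-0.92352774 -5.8282664   0.1376193 ] 25.597567738882095
[-0.08, 0.0, -0.85] -2.2
[-0.23, 0.0, -1.69] -4.4
[-0.44, -0.0, -2.53] -6.6
[-0.71, 0.0, -3.35] -8.8
[-1.05, 0.0, -4.16] -10.9
[-1.44, 0.0, -4.94] -13.1
[-1.89, 0.0, -5.7] -15.3
[-2.4, -0.0, -6.43] -17.5
[-23.67801063  -2.21176761 -61.92358621] [-1.79846207e+02  1.21735968e-01 -1.72886455e+02] [-0.92352774 -5.8282664   0.1376193 ] 25.597567738882095
[-0.85, 0.0, -0.56] -2.5
[-1.75, 0.0, -1.04] -5.0
[-2.68, 0.0, -1.46] -7.5
[-3.65, 0.0, -1.8] -10.0
[-4.64, -0.0, -2.06] -12.5
[-5.64, 0.0, -2.24] -15.0
[-6.66, -0.0, -2.34] -17.5
[-7.69, 0.0, -2.36] -20.0
[ -89.40022055  -10.1650289  -107.55909543] [-1.79846207e+02  1.21735968e-01 -1.72886455e+02] [-0.92352774 -5.8282664   0.1376193 ] 25.597567738882095
[-0.87, 0.0, 0.37] -2.3
[-1.7, 0.0, 0.81] -4.6
[-2.49, 0.0, 1.31] -6.9
[-3.24, -0.0, 1.86] -9.2
[-3.95, -0.0, 2.47] -11.6
[-4.6, 0.0, 3.12] -13.9
[-5.19, 0.0, 3.82] -16.2
[-5.73, -0.0, 4.55] -18.5
```

>>> jog_arm --slide '[[-0.1, -0.1, -0.85], [-0.25, -0.13, -1.7], [-0.45, -0.13, -2.5], [-0.7, -0.13, -3.35], [-1.05, -0.13, -4.15], [-1.45, -0.13, -4.95], [-1.9, -0.13, -5.7], [-2.4, -0.13, -6.45]]' --turn '[[0, -2, 0], [0, -4.5, 0], [0, -6.5, 0], [0, -9, 0], [0, -11, 0], [0, -13, 0], [0, -15.5, 0], [0, -17.5, 0]]' --claw '[2, 2, 2, 2, 2, 2, 2, 2]'

```text
time_s: 4.83
position: [493.8, 49.6, 138.0]
tcp_rot: [-179.9, 17.7, -172.9]
contact_force: [4.3, -1.6, -6.3]
grip_width: 25.4
finger_force: 20.0
```

```bash
python3 arc.py 35 75 .5|head -1
```

```text
[-0.13513994  0.2803024   2.18153398] [-179.93031695   17.72947876 -172.86359574] [ 4.34337377 -1.61513435 -6.32617767] 25.423108129433345
```

>>> jog_arm --slide '[[-0.85, 0, -0.55], [-1.75, 0, -1.05], [-2.7, 0, -1.45], [-3.65, 0, -1.8], [-4.65, 0, -2.05], [-5.65, 0, -2.25], [-6.65, 0, -2.35], [-7.7, 0, -2.35]]' --turn '[[0, -2.5, 0], [0, -5, 0], [0, -7.5, 0], [0, -10, 0], [0, -12.5, 0], [0, -15, 0], [0, -17.5, 0], [0, -20, 0]]' --claw '[2, 2, 2, 2, 2, 2, 2, 2]'

```text
time_s: 5.5
position: [559.8, 57.6, 183.8]
tcp_rot: [-179.9, 37.7, -172.8]
contact_force: [-1.9, -4.2, 0.3]
grip_width: 25.7
finger_force: 20.8
```

```bash
python3 arc.py 75 110 .5; python3 - <<'E'
from h import *
I,D=cams.grab_frame('side');cv2.imwrite('pics/side2.png',I[100:300,150:450,::-1].repeat(2,0).repeat(2,1))
E
```

```text
[0.16375405 0.28130382 2.44298973] [-179.85276745   37.70931379 -172.77534396] [-1.85922911 -4.24875663  0.32108068] 25.741710755537458
[-0.82, 0.0, 0.35] -2.2
[-1.61, -0.0, 0.76] -4.4
[-2.37, 0.0, 1.22] -6.6
[-3.08, -0.0, 1.74] -8.8
[-3.76, 0.0, 2.3] -10.9
[-4.39, -0.0, 2.9] -13.1
[-4.97, -0.0, 3.55] -15.3
[-5.5, 0.0, 4.23] -17.5
```

View pics/side2.png

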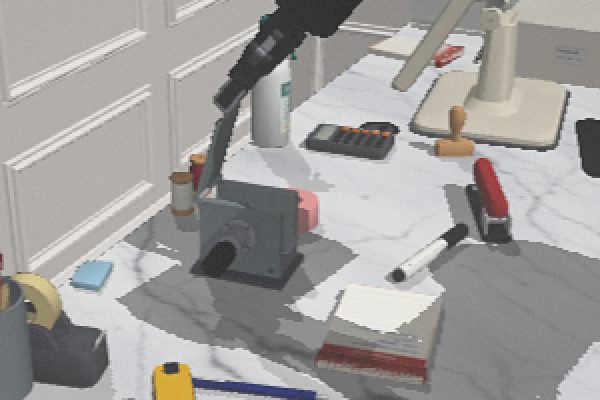

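The cover is about 75° up in the gripper's pinch and the holder has not moved. I'll carry on past upright.

>>> jog_arm --slide '[[-0.8, -0.03, 0.35], [-1.6, -0.03, 0.75], [-2.35, -0.03, 1.2], [-3.1, -0.03, 1.75], [-3.75, -0.03, 2.3], [-4.4, -0.03, 2.9], [-4.95, -0.03, 3.55], [-5.5, -0.03, 4.25]]' --turn '[[0, -2, 0], [0, -4.5, 0], [0, -6.5, 0], [0, -9, 0], [0, -11, 0], [0, -13, 0], [0, -15.5, 0], [0, -17.5, 0]]' --claw '[2, 2, 2, 2, 2, 2, 2, 2]'

```text
time_s: 6.22
position: [624.0, 74.5, 191.0]
tcp_rot: [179.7, 53.0, -173.9]
contact_force: [-4.9, -1.4, -17.4]
grip_width: 25.1
finger_force: 19.8
```

>>> jog_arm --slide '[[0, 0, 0], [0, 0, 0], [0, 0, 0], [0, 0, 0], [0, 0, -3], [0, 0, -6], [0, 0, -9], [0, 0, -11]]' --turn '[[0, 0, 0], [0, 0, 0], [0, 0, 0], [0, 0, 0], [0, 0, 0], [0, 0, 0], [0, 0, 0], [0, 0, 0]]' --claw '[5, 5, 5, 5, 5, 5, 5, 5]'

```text
time_s: 6.88
position: [538.5, 63.9, 264.0]
tcp_rot: [-179.5, 53.6, -173.3]
contact_force: [0.5, 0.8, 1.0]
grip_width: 50.1
finger_force: 0.0
```

```bash
python3 - <<'E'
from h import *
s=readout.read_state();print(s['position'],s['tcp_rot'],s['time_s'],s['q'])
yaw=np.radians(6.9)
for c in ['wrist','side','top']:
  I,D=cams.grab_frame(c);ca=cams.get_calibration(c)
  cv2.imwrite(f'pics/{c}3.png',I[:,:,::-1])
  for k,z in [('spindle_knob',50),('sleeve_mouth',50),('cover_tab',184)]:
    for r in cams.place_of(c,k)[:1]:
        xy=r['xy'];print(c,k,np.round(xy),round(r['score'],2),'atz',np.round(atz(ca,xy,z)),'depth',np.round(px(ca,xy,dep(D,xy))))
  P=cloud(D,ca).reshape(-1,3)
  K=P[(abs(P[:,0]-523)<25)&(P[:,1]>118)&(P[:,1]<165)&(P[:,2]>52)&(P[:,2]<75)]
  if len(K)>20:
    v=cv2.fitLine(K[:,:2].astype(np.float32),cv2.DIST_HUBER,0,.01,.01).ravel();print(c,len(K),v,np.percentile(K,[2,98],axis=0).round(1))
# pose above the knob
for t in ([521.5,131,180],):print(move(t,[180,0,97]))
E
```

```text
[538.50747173  63.89687853 264.01012067] [-179.5411561    53.6381112  -173.25839435] 6.8833 [ -12.35591811  -29.9061259   136.15206359   35.74128818   25.98164782
 -134.47564096]
wrist cover_tab [284. 189.] 0.59 atz [623.  77. 184.] depth [610.  75. 190.]
wrist 222 [ 1.5765522e-01 -9.8749423e-01  5.3072076e+02  1.3523941e+02] [[526.9 119.6  58.1]
 [537.  155.4  64.9]]
side spindle_knob [261. 233.] 0.63 atz [516. 149.  50.] depth [513. 155.  54.]
side sleeve_mouth [264. 221.] 0.81 atz [534. 106.  50.] depth [527. 119.  58.]
side cover_tab [234. 147.] 0.75 atz [621.  67. 184.] depth [612.  81. 190.]
side 141 [ 2.4113609e-01 -9.7049129e-01  5.2182147e+02  1.4401291e+02] [[511.8 118.2  52.4]
 [537.2 160.6  61.8]]
top spindle_knob [239. 195.] 0.54 atz [523. 134.  50.] depth [461. 116. 330.]
top sleeve_mouth [250. 191.] 0.88 atz [529. 113.  50.] depth [526. 113.  64.]
top cover_tab [270. 120.] 0.75 atz [613.  75. 184.] depth [611.  75. 190.]
top 111 [ 9.5452088e-01 -2.9814413e-01  5.1958740e+02  1.4909834e+02] [[508.9 141.2  52.7]
 [531.2 157.1  63.9]]
(array([7.11, 6.85, 3.98]), array([41.3, 42. , 82.4]))
```

View pics/side3.png

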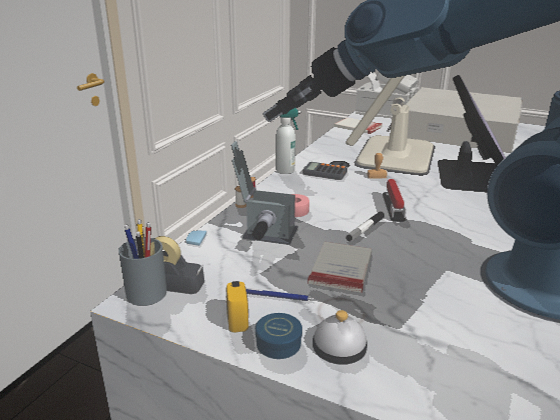

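The cover now leans back past upright. The tab reads (612,75), about a centimetre off in y, so the holder may have turned slightly. I'll go above the knob with the tool down and re-measure.

```bash
python3 - <<'E'
from h import *
print(move([520,125,240],[180,0,97]))
E
```

```text
(array([2.42, 6.26, 0.23]), array([41.3, 42. , 82.4]))
```

>>> jog_arm --slide '[[2.4, 6.3, 0.2], [2.4, 6.3, 0.2], [2.4, 6.3, 0.2], [2.4, 6.3, 0.2], [2.4, 6.3, 0.2], [2.4, 6.3, 0.2], [2.4, 6.3, 0.2], [2.4, 6.3, 0.2]]' --turn '[[41.3, 42, 82.4], [41.3, 42, 82.4], [41.3, 42, 82.4], [41.3, 42, 82.4], [41.3, 42, 82.4], [41.3, 42, 82.4], [41.3, 42, 82.4], [41.3, 42, 82.4]]' --claw '[5, 5, 5, 5, 5, 5, 5, 5]'

```text
time_s: 8.15
position: [519.3, 125.9, 240.5]
tcp_rot: [167.9, 34.3, 151.0]
contact_force: [0.7, -0.7, 0.3]
grip_width: 49.9
finger_force: 0.0
```

```bash
python3 - <<'E'
from h import *
s=readout.read_state();print(s['position'],s['tcp_rot'],s['q'])
print(move([520,125,240],[180,0,97]))
E
```

```text
[519.28013569 125.92660078 240.54694981] [167.91391645  34.29992764 150.96942011] [  5.27990276 -20.21841614 126.34076595 -12.58004059  39.19982555
 -52.14578877]
(array([-0.06, -0.07,  0.09]), array([27. , 26.2, 55.7]))
```

>>> jog_arm --slide '[[0, 0, 0], [0, 0, 0], [0, 0, 0], [0, 0, 0], [0, 0, 0], [0, 0, 0], [0, 0, 0], [0, 0, 0]]' --turn '[[27, 26.2, 55.7], [27, 26.2, 55.7], [27, 26.2, 55.7], [27, 26.2, 55.7], [27, 26.2, 55.7], [27, 26.2, 55.7], [27, 26.2, 55.7], [27, 26.2, 55.7]]' --claw '[5, 5, 5, 5, 5, 5, 5, 5]'

```text
time_s: 8.82
position: [520.1, 125.8, 241.0]
tcp_rot: [176.3, 4.1, 105.1]
contact_force: [0.5, 0.7, -0.5]
grip_width: 50.0
finger_force: 0.0
```

```bash
python3 - <<'E'
from h import *
s=readout.read_state();print(s['position'],s['tcp_rot'],s['time_s'],s['q'])
c='wrist'
I,D=cams.grab_frame(c);ca=cams.get_calibration(c)
cv2.imwrite(f'pics/{c}4.png',I[:,:,::-1])
for k,z in [('spindle_knob',50),('sleeve_mouth',50),('cover_tab',184),('cover_hinge',84.5),('old_roll',43)]:
    for r in cams.place_of(c,k)[:1]:
        xy=r['xy'];print(c,k,np.round(xy),round(r['score'],2),'atz',np.round(atz(ca,xy,z)),'depth',np.round(px(ca,xy,dep(D,xy))))
P=cloud(D,ca).reshape(-1,3)
np.save('pics/P4.npy',P)
K=P[(abs(P[:,0]-523)<35)&(P[:,1]>95)&(P[:,1]<170)&(P[:,2]>54)&(P[:,2]<75)]
v=cv2.fitLine(K[:,:2].astype(np.float32),cv2.DIST_HUBER,0,.01,.01).ravel();print(len(K),v,np.percentile(K,[1,50,99],axis=0).round(1))
# per-slice mid of rod/knob top
for y in range(95,165,5):
    k=K[abs(K[:,1]-y)<2.5]
    if len(k)>5: print(y,len(k),np.percentile(k[:,0],[2,50,98]).round(1),k[:,2].max().round(1))
Q=P[(abs(P[:,0]-530)<80)&(abs(P[:,1]-55)<60)&(P[:,2]>78)&(P[:,2]<90)]
print(len(Q),cv2.minAreaRect(Q[:,:2].astype(np.float32)))
E
```

```text
[520.07659381 125.8003458  240.98422315] [176.2513284    4.08141208 105.1235549 ] 8.8167 [  2.99658089  -4.28563527 107.8895265   -3.35962051  71.89623434
 -11.34184807]
wrist spindle_knob [272. 168.] 0.67 atz [523. 138.  50.] depth [522. 140.  62.]
wrist sleeve_mouth [272. 189.] 0.63 atz [529. 114.  50.] depth [528. 117.  60.]
wrist cover_tab [223.  39.] 0.53 atz [464. 229. 184.] depth [437. 256.   8.]
wrist old_roll [273. 232.] 0.93 atz [544.  58.  43.] depth [538.  75.  83.]
1036 [ 2.2303545e-01 -9.7481036e-01  5.2718604e+02  1.2655089e+02] [[513.   95.7  54.3]
 [527.2 127.1  60.6]
 [543.7 156.2  64.5]]
95 42 [522.2 532.  544.8] 63.9
100 90 [521.  532.4 545.3] 65.1
105 86 [520.1 531.6 543.8] 65.3
110 98 [519.8 529.6 542.4] 64.9
115 59 [521.1 531.9 541.4] 64.3
120 66 [518.  527.6 537.1] 63.1
125 83 [517.3 527.2 537.8] 62.9
130 85 [516.2 525.8 537.5] 63.4
135 84 [515.1 525.1 536. ] 63.3
140 89 [513.5 524.  535.5] 62.9
145 93 [512.6 523.2 534. ] 63.4
150 90 [512.1 522.4 532.8] 62.9
155 71 [512.8 523.9 531.9] 63.0
1924 ((543.59130859375, 57.35792541503906), (94.25057220458984, 63.98575973510742), 10.173141479492188)
```

View pics/wrist4.png

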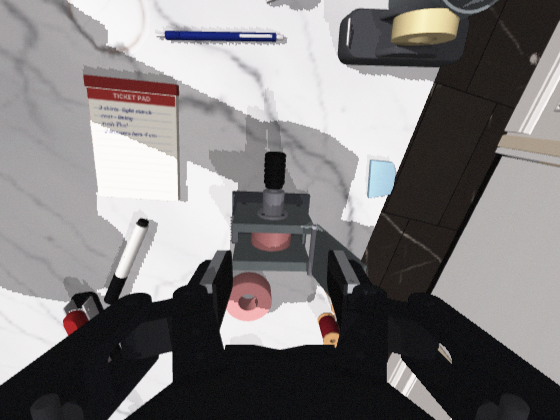

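The wrist view shows the cover open, the roll on the spindle at (270,238) and the knob at (273,168). The holder turned about 3° and shifted a few mm. Its axis yaw is now about 10.5° and the knob centre is at about (524.5,138,50).

```bash
python3 - <<'E'
from h import *
print(move([524.5,138,150],[180,0,100.5]),move([524.5,138,32],[180,0,100.5]))
E
```

```text
(array([1.73, 0.23, 9.  ]), array([4.1, 4.1, 5.1])) (array([ 2.61, -0.56, 20.74]), array([4.1, 4.1, 5.1]))
```

>>> jog_arm --slide '[[0.9, 0.1, 4], [1.7, 0.2, 8], [1.7, 0.2, 9], [2, 0, 12], [2.2, -0.2, 15], [2.4, -0.4, 18], [2.6, -0.55, 20.7], [2.6, -0.55, 20.7]]' --turn '[[4.1, 4.1, 5.1], [4.1, 4.1, 5.1], [4.1, 4.1, 5.1], [4.1, 4.1, 5.1], [4.1, 4.1, 5.1], [4.1, 4.1, 5.1], [4.1, 4.1, 5.1], [4.1, 4.1, 5.1]]' --claw '[5, 5, 5, 5, 5, 5, 5, 5]'

```text
time_s: 9.78
position: [520.5, 137.7, 28.4]
tcp_rot: [-179.4, -0.1, 100.5]
contact_force: [-0.9, -0.7, -0.1]
grip_width: 50.2
finger_force: 0.0
```

```bash
python3 - <<'E'
from h import *
s=readout.read_state();print(s['position'],s['tcp_rot'],s['contact_force'])
print(move([524.5,138,32],[180,0,100.5]))
E
```

```text
[520.54933118 137.74810094  28.36242892] [-1.79406341e+02 -7.12702556e-02  1.00507167e+02] [-0.93852427 -0.6661027  -0.07278382]
(array([-0.05,  0.39, -0.37]), array([-0.6, -0.1,  0. ]))
```

>>> jog_arm --slide '[[0, 0, 0], [0, 0, 0], [0, 0, 0], [0, 0, 0], [0, 0, 0], [0, 0, 0], [0, 0, 0], [0, 0, 0]]' --turn '[[0, 0, 0], [0, 0, 0], [0, 0, 0], [0, 0, 0], [0, 0, 0], [0, 0, 0], [0, 0, 0], [0, 0, 0]]' --claw '[4, 4, 4, 4, 4, 4, 4, 4]'

```text
time_s: 10.45
position: [525.3, 137.8, 33.1]
tcp_rot: [-180.0, -0.0, 100.4]
contact_force: [0.3, 0.8, -0.1]
grip_width: 39.8
finger_force: 0.0
```

```bash
python3 - <<'E'
from h import *
s=readout.read_state();print(s['position'],s['tcp_rot'],s['contact_force'])
print(move([524.5,138,32],[180,0,100.5]))
c='wrist'
I,D=cams.grab_frame(c);ca=cams.get_calibration(c)
P=cloud(D,ca).reshape(-1,3)
K=P[(abs(P[:,0]-523)<14)&(P[:,1]>95)&(P[:,1]<170)&(P[:,2]>50)&(P[:,2]<67)]
for y in range(100,165,5):
    k=K[abs(K[:,1]-y)<2.5]
    if len(k)>5: print(y,len(k),np.percentile(k[:,0],[2,50,98]).round(1),k[:,2].max().round(1),k[k[:,2].argmax(),0].round(1))
cv2.imwrite('pics/wrist5.png',I[:,:,::-1])
E
```

```text
[525.31580164 137.81972494  33.13590214] [-1.79986211e+02 -2.18500268e-02  1.00399732e+02] [ 0.30187818  0.76286789 -0.13910778]
(array([ 0.03, -0.08,  0.11]), array([-0. , -0. , -0.1]))
105 46 [517.9 519.9 523.3] 61.2 523.2
110 386 [517.5 524.5 536.2] 63.9 529.5
115 538 [519.6 529.9 536.7] 64.4 530.7
120 250 [516.6 526.9 536.2] 60.9 523.5
125 387 [515.5 524.9 536. ] 62.7 527.3
130 455 [514.3 525.2 536.2] 63.3 525.0
135 492 [513.2 525.  535.9] 63.0 525.0
140 498 [511.9 523.9 534.8] 62.8 524.7
145 532 [511.1 522.5 533.3] 62.8 524.3
150 520 [510.  521.2 532.6] 63.1 521.4
155 704 [510.1 519.6 531.2] 62.8 518.3
160 154 [521.6 525.9 530.7] 60.0 524.5
```

View pics/wrist5.png

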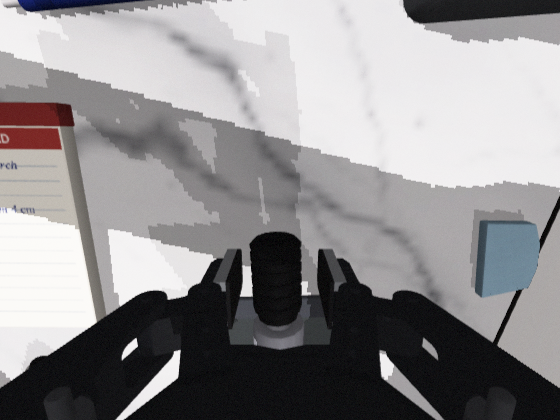

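The wrist view shows the knob at (277,280) between the fingers and nearly centred, with the axis yaw about 10.2°. I'll close on it.

>>> jog_arm --slide '[[0, -0.1, 0.2], [0, -0.1, 0.2], [0, -0.1, 0.2], [0, -0.1, 0.2], [0, -0.1, 0.2], [0, -0.1, 0.2], [0, -0.1, 0.2], [0, -0.1, 0.2]]' --turn '[[0, 0, 0], [0, 0, 0], [0, 0, 0], [0, 0, 0], [0, 0, 0], [0, 0, 0], [0, 0, 0], [0, 0, 0]]' --claw '[4, 3, 2.8, 2.6, 2.4, 2.2, 2, 2]' --newtons 40

```text
time_s: 11.17
position: [524.4, 137.6, 31.0]
tcp_rot: [-180.0, -0.0, 100.4]
contact_force: [0.4, -0.4, 0.9]
grip_width: 22.9
finger_force: 39.1
```

>>> jog_arm --slide '[[0, 0, 0], [0.2, 0, 0], [0.5, 0, 0], [0.8, 0, 0], [1.1, 0, 0], [1.4, 0, 0], [1.7, 0, 0], [2, 0, 0]]' --turn '[[0, 0, 0], [0, 0, 0], [0, 0, 0], [0, 0, 0], [0, 0, 0], [0, 0, 0], [0, 0, 0], [0, 0, 0]]' --claw '[2, 2, 2, 2, 2, 2, 2, 2]'

```text
time_s: 11.83
position: [520.4, 157.7, 30.9]
tcp_rot: [-180.0, -0.0, 100.4]
contact_force: [0.9, -0.9, -0.6]
grip_width: 22.6
finger_force: 39.0
```

```bash
cat > m.py <<'E'
from h import *
s=readout.read_state();print(s['position'],s['tcp_rot'],s['contact_force'],s['wrist_torque'],s['time_s'])
c='wrist'
I,D=cams.grab_frame(c);ca=cams.get_calibration(c)
cv2.imwrite('pics/wm%d.png'%(s['time_s']*100),I[:,:,::-1])
T=cams.grab_frame('top')[1]
P=cloud(T,cams.get_calibration('top')).reshape(-1,3)
Q=P[(abs(P[:,0]-530)<80)&(abs(P[:,1]-55)<60)&(P[:,2]>78)&(P[:,2]<90)]
print('top cheeks',len(Q),cv2.minAreaRect(Q[:,:2].astype(np.float32)))
for c,k,z in [('wrist','sleeve_mouth',50),('top','sleeve_mouth',50),('wrist','spindle_knob',50),('top','old_roll',40)]:
    for r in cams.place_of(c,k)[:1]:
        print(c,k,np.round(r['xy']),round(r['score'],2),np.round(atz(cams.get_calibration(c),r['xy'],z)))
E
python3 m.py
```

```text
[520.41564925 157.65146728  30.87502734] [-1.79950583e+02 -2.33151650e-02  1.00400833e+02] [ 0.93529921 -0.85102819 -0.5555961 ] [-0.21596499 -0.08228426 -0.01599151] 11.8333
top cheeks 770 ((542.2720336914062, 56.57328796386719), (94.73096466064453, 60.72090148925781), 12.486692428588867)
wrist sleeve_mouth [279. 355.] 0.81 [528. 116.  50.]
top sleeve_mouth [250. 193.] 0.97 [525. 114.  50.]
wrist spindle_knob [280. 279.] 0.92 [521. 158.  50.]
top old_roll [274. 187.] 0.55 [538.  69.  40.]
```

>>> jog_arm --slide '[[0.4, 0, 0], [1, 0, 0], [1.6, 0, 0], [2.2, 0, 0], [2.8, 0, 0], [3.4, 0, 0], [4, 0, 0], [4.5, 0, 0]]' --turn '[[0, 0, 0], [0, 0, 0], [0, 0, 0], [0, 0, 0], [0, 0, 0], [0, 0, 0], [0, 0, 0], [0, 0, 0]]' --claw '[2, 2, 2, 2, 2, 2, 2, 2]'

```text
time_s: 12.8
position: [512.1, 202.4, 30.8]
tcp_rot: [-179.9, -0.0, 100.4]
contact_force: [-1.1, -1.3, -1.2]
grip_width: 22.9
finger_force: 39.0
```

>>> jog_arm --slide '[[0, 0, 0], [0, 0, 0], [0, 0, 0], [0, 0, 0], [0, 0, 0], [0, 0, 0], [0, 0, 0], [0, 0, 0]]' --turn '[[0, 0, 0], [0, 0, 0], [0, 0, 0], [0, 0, 0], [0, 0, 0], [0, 0, 0], [0, 0, 0], [0, 0, 0]]' --claw '[2, 2, 2, 2, 2, 2, 2, 2]'

```text
time_s: 13.47
position: [512.5, 201.4, 30.9]
tcp_rot: [-180.0, -0.0, 100.4]
contact_force: [-0.9, 0.4, -0.7]
grip_width: 22.8
finger_force: 39.0
```

```bash
python3 m.py; python3 - <<'E'
from h import *
c='wrist';I,D=cams.grab_frame(c);ca=cams.get_calibration(c)
P=cloud(D,ca).reshape(-1,3)
K=P[(abs(P[:,0]-522)<22)&(P[:,1]>85)&(P[:,1]<230)&(P[:,2]>47)&(P[:,2]<70)]
for y in range(88,228,5):
    k=K[abs(K[:,1]-y)<2.5]
    if len(k)>5: print(y,len(k),np.percentile(k[:,0],[2,50,98]).round(1),k[:,2].max().round(1))
S=cams.grab_frame('side')[0];T=cams.grab_frame('top')[0]
a=cv2.resize(S[160:300,180:360],None,fx=3,fy=3,interpolation=2)[:,:,::-1];b=cv2.resize(T[110:250,220:320],None,fx=3,fy=3,interpolation=2)[:,:,::-1]
cv2.imwrite('pics/m6.png',np.hstack([a[:,:500],b]))
E
ls pics|grep wm
```

```text
[512.47754344 201.41779673  30.89315771] [-1.79957413e+02 -1.98461427e-02  1.00385050e+02] [-0.91383969  0.35469481 -0.67083545] [-0.01795856  0.19817471 -0.13499918] 13.4667
top cheeks 769 ((542.1358642578125, 57.894859313964844), (94.57720184326172, 62.27835464477539), 11.953539848327637)
wrist sleeve_mouth [281. 316.] 0.15 [517. 182.  50.]
top sleeve_mouth [246. 190.] 0.77 [531. 121.  50.]
wrist spindle_knob [280. 276.] 0.89 [513. 203.  50.]
top old_roll [275. 188.] 0.61 [535.  68.  40.]
168 130 [513.4 517.8 525.4] 57.2
173 212 [512.7 518.6 524.2] 57.0
178 132 [508.5 518.3 523.6] 57.7
183 226 [506.3 515.4 524.8] 61.3
188 422 [502.  511.5 525. ] 69.9
193 600 [501.4 513.7 527. ] 69.9
198 638 [500.6 513.6 526.2] 70.0
203 671 [500.4 513.4 525.4] 70.0
208 619 [500.2 512.6 524.5] 69.9
213 1152 [501.1 522.5 535.4] 69.9
218 656 [500.4 508.2 521. ] 69.8
223 404 [505.4 512.9 520. ] 61.6
wm1183.png
wm1346.png
```

View pics/m6.png

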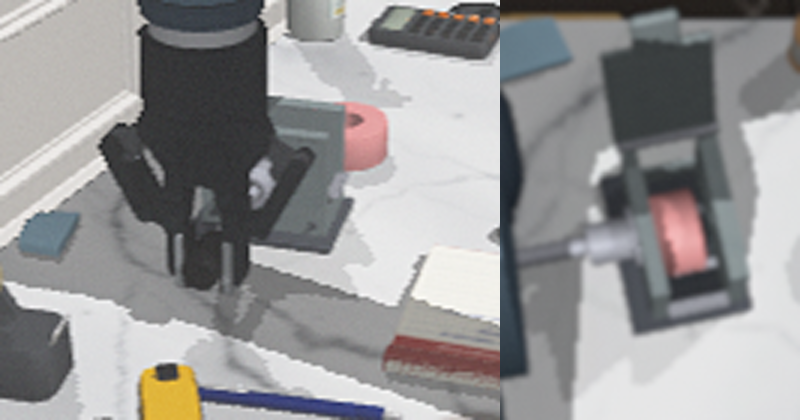

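The pictures show the cover open, the spindle drawn out and still held, and the roll between the cheeks at about (680,235) in the crop. I'll check the roll's height.

```bash
python3 - <<'E'
from h import *
I,D=cams.grab_frame('top');P=cloud(D,cams.get_calibration('top'))
a=I.astype(int);m=(a[:,:,0]-a[:,:,2]>35)&(abs(P[:,:,0]-535)<40)&(abs(P[:,:,1]-57)<25)
Q=P[m];print(len(Q),np.percentile(Q,[5,50,90,98],axis=0).round(1),Q.min(0),Q.max(0))
h=P[(abs(P[:,:,0]-540)<45)&(abs(P[:,:,1]-57)<40)&(P[:,:,2]>75)&(P[:,:,2]<92)];print('cheek top',np.percentile(h[:,2],[50,90]))
E
```

```text
345 [[516.5  48.6  42.6]
 [534.   59.6  55.4]
 [551.8  70.3  59.1]
 [556.7  73.9  60.5]] [514.32980125  45.03172085  34.00156717] [558.78116669  77.14680413  61.59644466]
cheek top [82.45050954 86.25701946]
```

```bash
python3 -c "
from rig import env
print(env.job_done())"
```

```text
the job is handed in; nothing more can be done
None
```

I flipped the cover back past upright and drew the spindle out about 65 mm: the old roll has dropped onto the rails, and the gripper is still holding the knob with the rod end near the middle of the sleeve. Opening the cover turned the holder about 3–5° and shifted it a few millimetres, and I left it there.

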